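# Vent the steriliser and start drying

## Robot

A 6-joint arm with a two-finger parallel gripper is mounted at the origin on the work surface. World frame = base frame: x ahead of the robot, y to its left, z up, the work surface at z = 0. Lengths are in m, angles in rad, forces in N, time in s.
With the tool pointing down it reaches from about 0.35 to 0.775 m from the base axis. Payload 7.3 kg.
Tool frame: the origin (TCP) lies midway between the tips of the shut fingers; the grasp point (between the pads) lies 19 mm behind it; z points along the fingers, y is the line along which they close (so a half turn about z gives the same grasp; the last joint's range is limited). The gripper opens to 92 mm and grips with 3 to 60 N. Pads are 19 mm wide; open, the fingers measure 130 mm over their backs; the gripper's body (75 mm by 190 mm) begins 47 mm behind the grasp point.
Start: joints at [-1.457, 0.342, 1.524, -0, 1.275, -0.146], TCP at [0.135, -0.507, 0.227] pointing down, gripper open.
Joint ranges: [-2.53, 2.53], [-0.77, 2.02], [0.04, 2.7], [-1, 4.14], [0.28, 2.66], [-3.11, 3.11]. Speed limits (rad/s): [2.57, 2.57, 3.14, 3.14, 3.14, 3.14].

## Interface

Orientations are given as [roll, pitch, yaw] about the fixed x, y, z axes, in that order (R = Rz(yaw) Ry(pitch) Rx(roll)).
In Python, from cell import monitor, vision, workorder gives the robot as it stands.
- The arm moves only by the tool move_arm, never from a script. Its argument "rows" is a list of rows, each a list of 5 numbers: the shift along the world's x, y, z in mm, then the turn about the world's z in rad, then the closure, from -1 (fully open) to 1 (shut). A call has 1 to 12 rows; each row shifts and turns the commanded pose from where the row before left it; what a row does not reach is not made up. A row lasts 1/10 s, in which the tool goes at most 50 mm and 8.59 degrees, less where a joint would pass 70% of its speed; a pose out of reach is approached as far as the arm can. A call is refused whole if a number of a shift passes 50 or a number of a turn 0.15, either way. A call with a gripper value outside its range is refused whole. The fingers move at their own pace and stop on an object; "newtons" is the grip in N (left out, the last holds). Time passes only in rows, so rows that do not move let the fingers close. It gives the time, the measured TCP pose, the force, the opening and the grip force at its end, in the units of the state.
- monitor.observe(): the state, without advancing time (a new reading comes with each control period).
- vision.read_camera(name): name is "scene" or "top" or "wrist"; returns the picture (480x640x3 uint8, red, green, blue); there is no depth.
- vision.get_calibration(name): a dict with "K" (3x3 intrinsics, pixels), "T" (4x4, takes a point from camera to world coordinates); the wrist camera has in their place "mount" (4x4, takes a point from camera to tool coordinates, whose origin is the TCP and whose axes are the flange's). Camera axes: x right, y up, looking along -z (the intrinsics and any distortion apply to the point x, -y, -z); pixel columns grow to the right and rows downward; lengths in m; the calibration is good to about 2 mm. A picture is of the moment at which its call begins: read the wrist's pose just before it. get_calibration takes no time and is no camera call.
- workorder.hand_in(): hands the job in; it is judged then, once.
The state is a dict: "time": time; "qpos": joint angles; "qvel": joint speeds; "joint_efforts": joint torques, N m; "tool_pos": TCP position; "tool_rot": TCP orientation; "contact_force": force on the tool from outside, world axes, zero at the start; "torque": the same for the moment, N m; "opening": finger opening in m; "grip_force": force on a finger pad.
Only numpy, scipy, OpenCV 4.12 (cv2) and the standard library are available. Lean on these libraries where they do the work, as an engineer would, in place of code of your own. Each camera call takes 0.05 s, during which the arm holds its last target. There are 200 camera calls.

## Task

The steriliser's cycle is over: push the red vent lever with the fingertips from closed, past the slow-exhaust notch (yellow mark), all the way round to the fast-exhaust stop (red mark), without gripping it. Then press the green drying button fully down and let it come up again. Leave the white start button alone, never press drying before the lever is at fast exhaust, and do not lift or shift any of the loose things lying about.

Things in the scene. Friction and masses are not known exactly. Their poses are not given: they have to be found in the camera images.
- steriliser: Fixed bench-top steam steriliser: metal cabinet 400 (x) x 380 (y) x 130 mm high, origin under its centre. A 200 mm drum lies along x on its +y half (axis y +75, top z 230 mm; gauge up to z 307 at x 100, y 95; door at +x). The flat deck, y -190 to -22 mm, z 130, carries the vent valve and at its -x end a console (x -190 to -75, top z 155) with two buttons.
- valve_pivot (a point): Axis of the vent lever on the brass valve on the deck, at mid-height of the lever's sleeve, 195 mm above the couch. Axes as the steriliser's. Below the lever: a steel index plate, 94 mm diameter, top 181 mm above the couch, with green (closed), yellow (slow) and red (fast) marks, and a 21 mm copper pipe, top 169 mm, along the steriliser's y.
- lever_grip (a point): Centre of the lever's red plastic sleeve, 79 mm from the pivot. The sleeve spans 43 to 115 mm from the pivot, 24 mm wide, 19 mm high (mid-height 195 mm above the couch); 70 mm are free between it and the drum when closed. Turns with the lever: its -x points from the pivot to the lever's end.
- vent_lever (a joint): Lever angle, rad, growing anticlockwise from above. 0 closed: points to the steriliser's -x. 0.785 slow: spring notch. 1.571 fast: second notch, at the fixed stop, points to the steriliser's -y, away from the drum. The spring resists up to the crests near 0.39 and 1.18, then pulls into the next notch; at most about 7 N at the sleeve's centre. Left between notches it drops into the nearer.
- dry_button (a joint): Travel of the green drying button in m: 0 up, 0.006 fully down. Springs back; fully down takes 5 N.
- dry_button_top (a point): Centre of the top face of the green drying button, the one nearer the drum: 28 mm diameter, in a black ring of 44 mm diameter and 12 mm high; top 177 mm above the couch when up, moves straight down.
- start_button (a joint): Travel of the white start button in m: 0 up, 0.006 down. To be left alone.
- start_button_top (a point): Centre of the top face of the white start button, same size and height, 80 mm from the green one, away from the drum.
- tape_roll: Loose beige roll of indicator tape, 60 mm diameter, 19 mm high, lying on the deck near its +x end. Origin under its centre.
- spore_vial: Loose small clear vial with a blue cap, 26 mm diameter, 48 mm high, standing on the deck near its +x end, by the drum. Origin under its centre.
- oximeter: Loose purple finger oximeter, 36 x 60 x 32 mm, on the couch. Origin under its centre.
- glucose_meter: Loose grey glucose meter, 54 x 88 x 22 mm, on the couch. Origin under its centre.
- swab_jar: Loose amber jar with a white lid, 52 mm diameter, 85 mm high, on the couch. Origin under its centre.
- steel_bowl: Loose small steel bowl, 68 mm diameter, 35 mm high, on the couch. Origin under its centre.
- ear_thermometer: Loose white thermometer, 36 x 141 x 26 mm, lying on the couch. Origin under its body.

How it is judged:
By the outcome, as a careful person would: the job done as asked, in the order asked, and still so for the second after the job is handed in, with the robot touching nothing.
It also fails if it takes over 43 s, if anything falls off the work surface, if the arm or the gripper's body presses on something with over 40 N, if the wrist force passes 120 N, or if a joint passes its speed limit or range.

## Working session

There is one attempt and no reset: what is moved stays moved. The work goes in short steps, Python scripts to look and compute and a tool call to move; the robot and the scene stay as the last step left them, time stands still between calls to the robot, and variables do not carry over. Pictures are saved under pics/ and viewed, at most 10 in all, crops included, and the job is handed in when it is done.

Besides the shell and the picture viewer there is one more tool, called as a command line: name --pt "numbers of a row" for each row, then --argument value for the rest. move_arm: Moves the arm, as the interface text tells. Its arguments: {"type":"object","properties":{"rows":{"type":"array","items":{"type":"array","items":{"type":"number"}}},"newtons":{"type":"number"}},"required":["rows"]}

```bash
mkdir -p pics
cat > h.py <<'E'
import cv2,numpy as np
from cell import monitor,vision,workorder
def snap(n,f):
    im=vision.read_camera(n); cv2.imwrite('pics/'+f,im[:,:,::-1]); return im
def ray(n,u,v):
    c=vision.get_calibration(n);K=np.array(c['K']);T=np.array(c['T'])
    d=c.get('dist',c.get('distortion'))
    p=cv2.undistortPoints(np.array([[[u,v]]],float),K,None if d is None else np.array(d,float))[0,0]
    return T[:3,3],T[:3,:3]@np.array([p[0],-p[1],-1])
def onz(n,u,v,z):
    o,d=ray(n,u,v); return o+d*(z-o[2])/d[2]
E
python3 - <<'E'
from h import *
snap('scene','s0.png');snap('top','t0.png')
for n in('scene','top','wrist'):print(n,vision.get_calibration(n))
print(monitor.observe())
E
```

```text
scene {'K': array([[475.38688884,   0.        , 316.59861948],
       [  0.        , 475.38688884, 242.00073424],
       [  0.        ,   0.        ,   1.        ]]), 'T': array([[-0.02945487, -0.71087395,  0.70270238,  1.15746955],
       [ 0.99956424, -0.01958803,  0.02208248, -0.11478178],
       [-0.0019333 ,  0.70304661,  0.71114114,  0.73333473],
       [ 0.        ,  0.        ,  0.        ,  1.        ]])}
top {'K': array([[464.82956612,   0.        , 317.76950584],
       [  0.        , 464.82956612, 249.90599214],
       [  0.        ,   0.        ,   1.        ]]), 'T': array([[ 0.0117256 ,  0.98144771, -0.19137112,  0.43590613],
       [-0.99992905,  0.01110754, -0.00430209, -0.13992737],
       [-0.00209662,  0.19140799,  0.98150832,  0.91241699],
       [ 0.        ,  0.        ,  0.        ,  1.        ]])}
wrist {'K': array([[389.12655697,   0.        , 322.39686141],
       [  0.        , 389.12655697, 239.80804019],
       [  0.        ,   0.        ,   1.        ]]), 'mount': array([[ 1.56245656e-03,  9.56692555e-01,  2.91096055e-01,
         7.94705586e-02],
     
[... 233 characters left out ...]
1.00000000e+00]])}
{'time': 0.1, 'qpos': array([-1.45702912e+00,  3.42632084e-01,  1.52489846e+00, -1.19664899e-05,
        1.27545387e+00, -1.46019036e-01]), 'qvel': array([-0.000533  , -0.00104533, -0.00273997,  0.00055993, -0.00128723,
       -0.0002541 ]), 'joint_efforts': array([ 9.60224606e-04, -4.32003200e+01, -2.44694102e+01,  7.17705977e-02,
        5.26014436e-02, -4.18698096e-05]), 'tool_pos': array([ 0.13482465, -0.5070096 ,  0.2261334 ]), 'tool_rot': array([-3.14021403e+00, -1.91181162e-04,  2.59789602e-01]), 'contact_force': array([-0.43817072,  0.14418766, -0.43368676]), 'torque': array([ 0.00434354,  0.0187284 , -0.01899363]), 'grip_force': 0.0, 'opening': 0.0917514814175579}
```

View pics/t0.png

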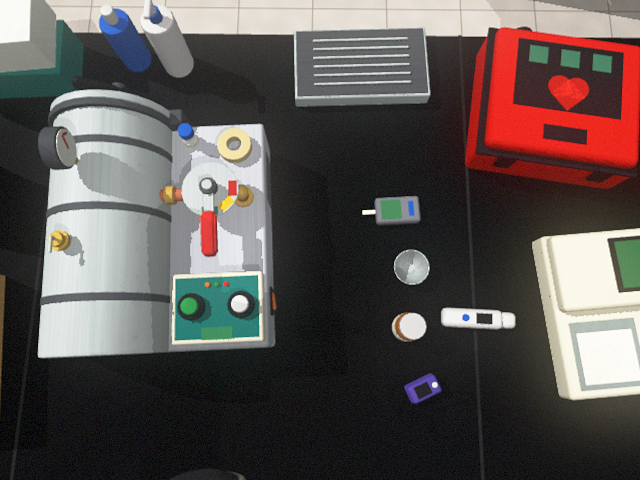

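View pics/s0.png

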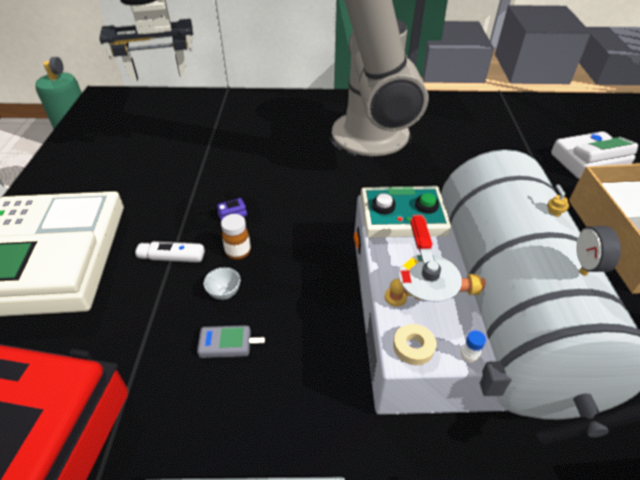

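The top view shows the lever's red sleeve at (209,233), the pivot at (207,185), the green button at (189,306) and the white one at (240,304). The steriliser is roughly aligned with the world axes, drum towards +y, and the deck faces -y.

Run:
```python
from h import *
def blob(f,roi,lo,hi,lo2=None,hi2=None):
    h=cv2.cvtColor(cv2.imread('pics/'+f),cv2.COLOR_BGR2HSV);m=cv2.inRange(h,lo,hi)
    if lo2:m|=cv2.inRange(h,lo2,hi2)
    k=np.zeros_like(m);x0,y0,x1,y1=roi;k[y0:y1,x0:x1]=m[y0:y1,x0:x1]
    c=max(cv2.findContours(k,0,2)[0],key=cv2.contourArea);return c
R=((0,150,90),(8,255,255),(172,150,90),(180,255,255))
G=((50,150,60),(75,255,255))
W=((0,0,150),(180,50,255))
for nm,z,a,rt,rs in(('lever',.2045,R,(195,200,225,262),(405,210,440,255)),('green',.177,G,(176,293,203,320),(414,190,442,213)),('white',.177,W,(228,290,253,318),(372,190,398,213))):
    P=[]
    for n,f,r in(('top','t0.png',rt),('scene','s0.png',rs)):
        c=blob(f,r,*a);(u,v),(w,h),an=cv2.minAreaRect(c)
        print(nm,n,np.round([u,v,w,h,an],1),onz(n,u,v,z).round(4));P.append(ray(n,u,v))
        if nm=='lever':
            b=cv2.boxPoints(((u,v),(w,h),an));print([onz(n,*p,z)[:2].round(3).tolist() for p in b])
    (o1,d1),(o2,d2)=P;s=np.linalg.lstsq(np.c_[d1,-d2],o2-o1,rcond=None)[0]
    p,q=o1+s[0]*d1,o2+s[1]*d2;print('tri',(p+q)/2,np.linalg.norm(p-q))
print('hub top',onz('top',207,185,.205),onz('scene',432,268,.205))
# deck corners
for u,v,z in((262,125,.13),(273,347,.13),(263,272,.155),(262,340,.155),(174,342,.155),(173,277,.155)):print(u,v,onz('top',u,v,z).round(4))
```

```text
lever top [208.5 233.   44.   15.   90. ] [0.5989 0.0343 0.2045]
[[0.634, 0.048], [0.635, 0.025], [0.564, 0.021], [0.564, 0.044]]
lever scene [420.6 231.8  34.5  14.4  74.1] [0.6074 0.0341 0.2045]
[[0.573, 0.019], [0.563, 0.043], [0.639, 0.048], [0.649, 0.026]]
tri [0.60045853 0.03598541 0.19786729] 5.069435991488857e-05
green top [188.6 305.8  15.2  16.1  26.6] [0.4873 0.0658 0.177 ]
green scene [428. 200.  12.  16.  90.] [0.4958 0.0655 0.177 ]
tri [0.48772937 0.06768332 0.17018858] 2.4538834340760805e-05
white top [239. 303.  16.  16.  90.] [ 0.4926 -0.0135  0.177 ]
white scene [384.5 200.   12.   15.   90. ] [ 0.498  -0.0129  0.177 ]
tri [ 0.49290839 -0.01239367  0.1726838 ] 0.0006465593532208341
hub top [0.67729121 0.04105382 0.205     ] [0.6848423  0.04133597 0.205     ]
262 125 [ 0.8177 -0.0328  0.13  ]
273 347 [ 0.4246 -0.0646  0.13  ]
263 272 [ 0.5455 -0.0469  0.155 ]
262 340 [ 0.4357 -0.0491  0.155 ]
174 342 [0.4309 0.0916 0.155 ]
173 277 [0.5356 0.1006 0.155 ]
```

move_arm --pt "0 0 35 0 1" --pt "0 0 35 0 1" --pt "0 0 35 0 1" --pt "28 36 0 -0.02 1" --pt "28 36 0 -0.02 1" --pt "28 36 0 -0.02 1" --pt "28 36 0 -0.02 1" --pt "28 36 0 -0.02 1" --pt "28 36 0 -0.02 1" --pt "28 36 0 -0.02 1" --pt "28 36 0 -0.02 1" --pt "28 36 0 -0.02 1" --newtons 40

```text
time: 1.3
tool_pos: [0.3875, -0.1816, 0.3316]
tool_rot: [3.142, 0.0, 0.079]
contact_force: [0.9, -1.1, 0.5]
opening: 0.0019
grip_force: 0.0
```

move_arm --pt "28 36 0 -0.01 1" --pt "28 36 0 0 1" --pt "28 36 0 0 1" --pt "28 36 0 0 1" --pt "28 36 0 0 1" --pt "28 36 0 0 1" --pt "28 36 0 0 1" --pt "0 0 0 0 1" --pt "0 0 0 0 1"

```text
time: 2.2
tool_pos: [0.5828, 0.0694, 0.3305]
tool_rot: [3.141, 0.002, 0.072]
contact_force: [0.6, -0.2, 0.3]
opening: 0.0001
grip_force: 0.0
```

Run:
```python
from h import *
print(monitor.observe());snap('wrist','w1.png');snap('top','t1.png')
```

```text
{'time': 2.2, 'qpos': array([-1.18368414e-02,  4.10948845e-01,  1.13847182e+00, -4.29824153e-04,
        1.59453183e+00,  1.48728280e+00]), 'qvel': array([-0.03498104, -0.03531388,  0.02173645, -0.00308737, -0.00149204,
       -0.00424711]), 'joint_efforts': array([  1.30588878, -48.02061796, -27.13349998,   0.20079658,
        -0.12682441,   0.06655143]), 'tool_pos': array([0.58283493, 0.06936942, 0.33049902]), 'tool_rot': array([3.14136127e+00, 2.38746036e-03, 7.16667179e-02]), 'contact_force': array([ 0.64327237, -0.24674759,  0.28398929]), 'torque': array([-0.00405464,  0.01441263, -0.05135922]), 'grip_force': 0.0, 'opening': 0.00010548040586825109}
```

View pics/w1.png

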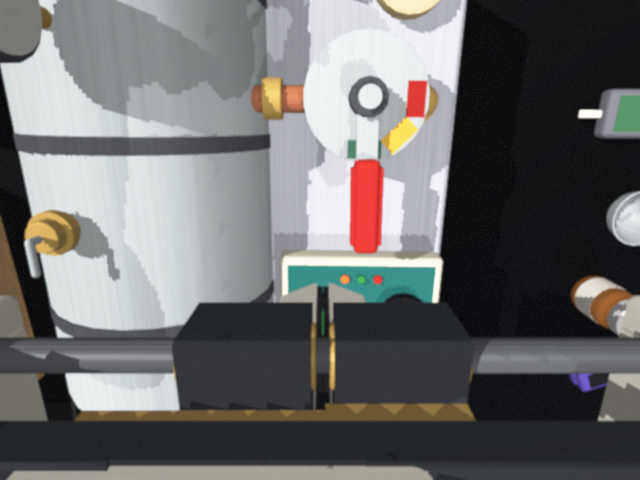

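The wrist view shows the sleeve at (366,206), the pivot hub at (370,96), and the gripper ahead of the sleeve's drum side. I'll cross-check positions from this view.

```bash
cat >> h.py <<'E'
from scipy.spatial.transform import Rotation as Ro
def wz(u,v,z,pos,rot):
    c=vision.get_calibration('wrist');K=c['K'];M=c['mount']
    R=Ro.from_euler('xyz',rot).as_matrix()
    d=R@M[:3,:3]@np.array([(u-K[0,2])/K[0,0],-(v-K[1,2])/K[1,1],-1]);o=np.array(pos)+R@M[:3,3]
    return o+d*(z-o[2])/d[2]
E
python3 - <<'E'
from h import *
p,r=[.58283,.06937,.3305],[3.14136,.00239,.07167]
for n,u,v,z in(('hub',370,96,.205),('inner',367,162,.2045),('end',366,249,.2045),('plateC',368,95,.181),('drum edge',271,200,.15)):print(n,wz(u,v,z,p,r).round(4))
E
```

```text
hub [0.6807 0.0441 0.205 ]
inner [0.6363 0.0414 0.2045]
end [0.5707 0.0351 0.2045]
plateC [0.6828 0.043  0.181 ]
drum edge [0.5922 0.1156 0.15  ]
```

move_arm --pt "9 12 -20 0 1" --pt "0 0 -40 0 1" --pt "0 0 -40 0 1" --pt "0 0 -25 0 1" --pt "0 0 -15 0 1" --pt "0 0 0 0 1" --pt "0 0 0 0 1"

```text
time: 3.0
tool_pos: [0.592, 0.0796, 0.1928]
tool_rot: [3.141, -0.001, 0.068]
contact_force: [-0.2, -0.6, 0.5]
opening: 0.0004
grip_force: 0.0
```

Run:
```python
from h import *
snap('wrist','w2.png');im=snap('scene','s2.png');cv2.imwrite('pics/s2c.png',cv2.resize(im[130:330,330:570,::-1],None,fx=3,fy=3))
# plan: tool pose vs lever angle
pv=np.array([.680,.042])
pr=None
for th in np.r_[-.0,.1:1.6:.1,1.571]:
    a=th+.07;u=-np.array([np.cos(a),np.sin(a)]);n=np.array([np.sin(a),-np.cos(a)])
    p=(pv+.085*u-.031*n)*1000
    print(round(th,2),p.round(1),None if pr is None else (p-pr).round(1));pr=p
```

```text
-0.0 [593.  67.] None
0.1 [591.   58.2] [-2.1 -8.8]
0.2 [589.8  49.2] [-1.2 -9. ]
0.3 [589.5  40.2] [-0.3 -9. ]
0.4 [590.2  31.1] [ 0.6 -9. ]
0.5 [591.7  22.2] [ 1.5 -8.9]
0.6 [594.1  13.5] [ 2.4 -8.7]
0.7 [597.4   5.1] [ 3.3 -8.4]
0.8 [601.5  -3. ] [ 4.1 -8.1]
0.9 [606.4 -10.6] [ 4.9 -7.6]
1.0 [612.  -17.7] [ 5.6 -7.1]
1.1 [618.3 -24.2] [ 6.3 -6.5]
1.2 [625.2 -30. ] [ 6.9 -5.8]
1.3 [632.7 -35.1] [ 7.5 -5.1]
1.4 [640.6 -39.4] [ 7.9 -4.3]
1.5 [648.9 -43. ] [ 8.3 -3.5]
1.57 [655. -45.] [ 6.1 -2. ]
```

View pics/s2c.png

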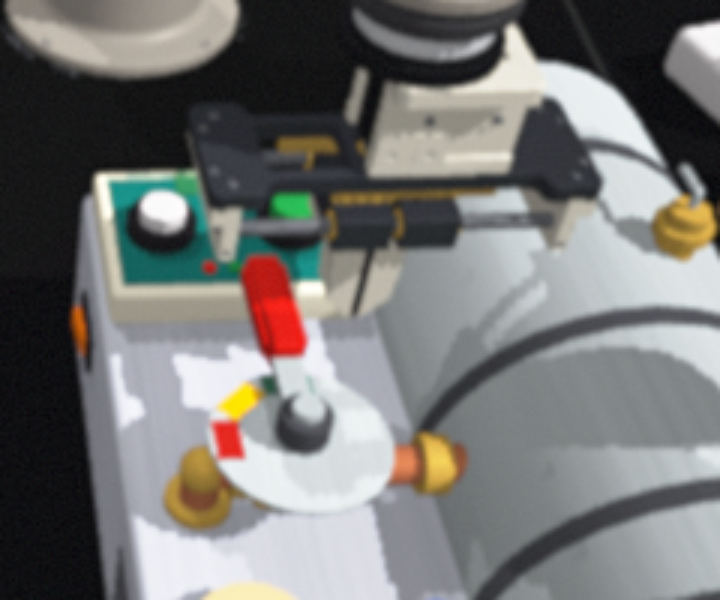

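The fingers stand beside the sleeve, on the drum side and clear of everything. Now I start the push, turning with the lever.

move_arm --pt "1 -14 -2 0 1" --pt "-2 -9 0 0.1 1" --pt "-1 -9 0 0.1 1" --pt "0 -9 0 0.1 1" --pt "0 -9 0 0.1 1" --pt "2 -9 0 0.1 1" --pt "2 -9 0 0.1 1" --pt "3 -8 0 0.1 1" --pt "4 -8 0 0.1 1"

```text
time: 4.0
tool_pos: [0.6011, -0.0049, 0.1905]
tool_rot: [3.14, -0.0, 0.873]
contact_force: [1.1, -1.0, -0.5]
opening: 0.0004
grip_force: 0.0
```

move_arm --pt "5 -8 0 0.1 1" --pt "6 -7 0 0.1 1" --pt "6 -6 0 0.1 1" --pt "7 -6 0 0.1 1" --pt "7 -5 0 0.1 1" --pt "8 -4 0 0.1 1" --pt "8 -4 0 0.1 1"

```text
time: 4.7
tool_pos: [0.6483, -0.0448, 0.1904]
tool_rot: [3.14, 0.001, 1.573]
contact_force: [0.5, -0.2, -0.3]
opening: 0.0007
grip_force: 0.0
```

Run:
```python
from h import *
s=monitor.observe();print(s['tool_pos'],s['tool_rot'],s['contact_force']);a=snap('wrist','w3.png');im=snap('scene','s3.png')
cv2.imwrite('pics/s3c.png',cv2.resize(im[150:350,330:570,::-1],None,fx=3,fy=3))
```

```text
[ 0.64828139 -0.04480994  0.19043799] [3.14040026e+00 5.70538984e-04 1.57342973e+00] [ 0.46201376 -0.20541322 -0.34752531]
```

View pics/s3c.png

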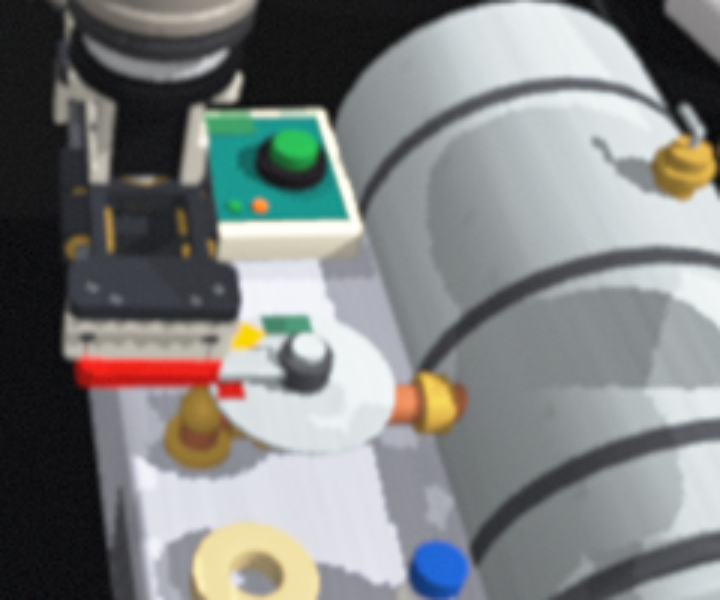

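The lever now points away from the drum, past the yellow mark and close to red. I'll nudge it gently until the stop is felt.

move_arm --pt "3 0 0 0.05 1" --pt "3 0 0 0 1" --pt "2 0 0 0 1" --pt "0 0 0 0 1"

```text
time: 5.2
tool_pos: [0.656, -0.0435, 0.1899]
tool_rot: [3.141, 0.0, 1.618]
contact_force: [0.4, 0.3, -0.3]
opening: 0.0004
grip_force: 0.0
```

move_arm --pt "2 0 0 0 1" --pt "2 0 0 0 1" --pt "0 0 0 0 1"

```text
time: 5.5
tool_pos: [0.6586, -0.0435, 0.1897]
tool_rot: [-3.138, -0.0, 1.619]
contact_force: [-5.3, -0.0, 3.0]
opening: 0.0003
grip_force: 3.2
```

move_arm --pt "1 0 0 0 1" --pt "1 0 0 0 1" --pt "0 0 0 0 1"

```text
time: 5.8
tool_pos: [0.6587, -0.0435, 0.1896]
tool_rot: [-3.134, -0.0, 1.619]
contact_force: [-13.4, -1.0, 5.5]
opening: 0.0005
grip_force: 6.6
```

The force rose against the stop with no further movement, so the lever is there. Now I back off and view the lever and the green button from above.

move_arm --pt "-6 0 0 0 1" --pt "-15 0 0 0 1" --pt "0 0 40 0 1" --pt "0 0 45 0 1" --pt "-30 5 45 0 1" --pt "-40 5 0 0 1" --pt "-40 5 0 0 1" --pt "-40 5 0 0 1" --pt "0 0 0 0 1" --pt "0 0 0 0 1"

```text
time: 6.8
tool_pos: [0.4933, -0.0237, 0.3171]
tool_rot: [3.139, 0.001, 1.62]
contact_force: [-0.2, 0.2, 0.2]
opening: 0.0006
grip_force: 0.0
```

Run:
```python
from h import *
s=monitor.observe();print(s['tool_pos'],s['tool_rot'],s['contact_force'])
a=snap('wrist','w4.png');t=snap('top','t4.png')
cv2.imwrite('pics/c4.png',np.hstack([cv2.resize(a,(400,300)),cv2.resize(t[80:380,0:400],(400,300))])[:,:,::-1])
h=cv2.cvtColor(a,cv2.COLOR_RGB2HSV);m=cv2.inRange(h,(50,150,60),(75,255,255))
for c in cv2.findContours(m,0,2)[0]:
    if cv2.contourArea(c)>100:
        (u,v),wh,an=cv2.minAreaRect(c);print(u,v,wh,wz(u,v,.177,s['tool_pos'],s['tool_rot']))
```

```text
[ 0.49331362 -0.02372297  0.3170648 ] [3.13899978e+00 5.89093922e-04 1.61962901e+00] [-0.20913757  0.18552623  0.20927165]
```

View pics/c4.png

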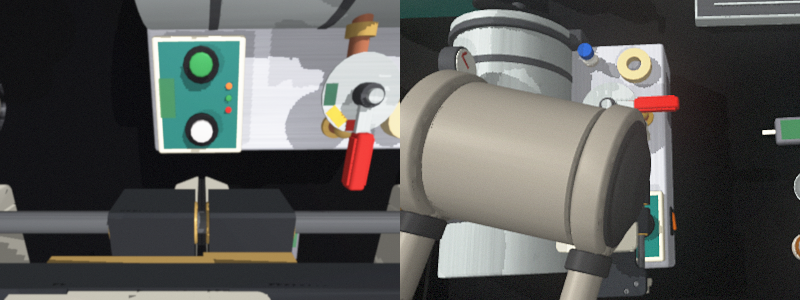

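The left picture (wrist) shows the green button at about (322,102) and the white one at (323,210), in full-size pixels; the lever lies past the yellow mark, at the red one. I'll check the lever angle and button positions numerically.

Run:
```python
from h import *
p,r=[.4933,-.0237,.3171],[3.139,.0006,1.6196]
a=cv2.imread('pics/w4.png');h=cv2.cvtColor(a,cv2.COLOR_BGR2HSV)
def show(m,z,roi,n):
    k=np.zeros_like(m);x0,y0,x1,y1=roi;k[y0:y1,x0:x1]=m[y0:y1,x0:x1]
    c=max(cv2.findContours(k,0,2)[0],key=cv2.contourArea);b=cv2.minAreaRect(c)
    print(n,np.round(b[0],1),np.round(b[1],1),wz(*b[0],z,p,r).round(4));return b
show(cv2.inRange(h,(50,120,60),(72,255,255)),.177,(295,75,350,130),'green')
show(cv2.inRange(h,(0,0,150),(180,60,255)),.177,(298,185,348,235),'white')
b=show(cv2.inRange(h,(0,150,90),(8,255,255))|cv2.inRange(h,(172,150,90),(180,255,255)),.2045,(535,205,600,310),'sleeve')
q=np.array([wz(*x,.2045,p,r) for x in cv2.boxPoints(b)])
d=[q[1]-q[0],q[2]-q[1]];d=max(d,key=np.linalg.norm);print(q.round(4),d,'hub',wz(594,152,.205,p,r))
```

```text
green [321.5 103. ] [40. 37.] [0.4891 0.068  0.177 ]
white [322.5 210. ] [34.6 34.6] [ 0.4938 -0.0108  0.177 ]
sleeve [572.2 258.1] [40.8 94.7] [ 0.6791 -0.0317  0.2045]
[[ 0.6649 -0.0668  0.2045]
 [ 0.6625  0.0055  0.2045]
 [ 0.6924  0.0011  0.2045]
 [ 0.6971 -0.072   0.2045]] [-0.00241652  0.07226683  0.        ] hub [0.67545101 0.04482508 0.205     ]
```

Sleeve points along the steriliser's -y from the pivot (fast), and the green button measures (0.489, 0.0675), 79 mm from the white one as it should. Now I go over the green button and down.

move_arm --pt "-2 45 0 0 1" --pt "-2 46 0 0 1" --pt "0 0 -45 0 1" --pt "0 0 -45 0 1" --pt "0 0 -30 0 1" --pt "0 0 -10 0 1" --pt "0 0 0 0 1"

```text
time: 7.6
tool_pos: [0.4896, 0.0671, 0.185]
tool_rot: [-3.139, -0.0, 1.62]
contact_force: [0.0, -0.0, 0.3]
opening: 0.0006
grip_force: 0.0
```

move_arm --pt "0 0 -4 0 1" --pt "0 0 -4 0 1" --pt "0 0 -3 0 1" --pt "0 0 -2 0 1" --pt "0 0 0 0 1" --pt "0 0 0 0 1"

```text
time: 8.2
tool_pos: [0.4901, 0.0671, 0.1739]
tool_rot: [3.139, 0.0, 1.62]
contact_force: [2.2, -0.6, 2.8]
opening: 0.0003
grip_force: 1.6
```

move_arm --pt "0 0 -2 0 1" --pt "0 0 -2 0 1" --pt "0 0 0 0 1" --pt "0 0 0 0 1"

```text
time: 8.6
tool_pos: [0.4902, 0.0671, 0.171]
tool_rot: [3.138, 0.0, 1.62]
contact_force: [-0.8, -1.3, 15.4]
opening: 0.0004
grip_force: 7.9
```

Bottomed at 15 N with z at 0.171, as expected. Lifting away and checking.

move_arm --pt "0 0 5 0 1" --pt "0 0 15 0 1" --pt "0 0 45 0 1" --pt "0 0 45 0 1" --pt "-30 -40 40 0 1" --pt "-30 -40 0 0 1" --pt "-20 -45 0 0 1" --pt "0 -45 0 0 1" --pt "0 -45 0 0 1" --pt "0 -45 0 0 1" --pt "0 0 0 0 1" --pt "0 0 0 0 1"

```text
time: 9.8
tool_pos: [0.4151, -0.1842, 0.3094]
tool_rot: [-3.139, -0.002, 1.617]
contact_force: [-0.3, 0.0, -1.1]
opening: 0.0005
grip_force: 0.0
```

Run:
```python
from h import *
s=monitor.observe();print(s['tool_pos'],s['contact_force'])
a=snap('top','t5.png');b=snap('scene','s5.png')
cv2.imwrite('pics/c5.png',np.hstack([cv2.resize(a[90:390,20:320],(400,400)),cv2.resize(b[130:430,330:630],(400,400))])[:,:,::-1])
```

```text
[ 0.41507497 -0.18417221  0.30938046] [-0.33897521  0.03079137 -1.14618116]
```

View pics/c5.png

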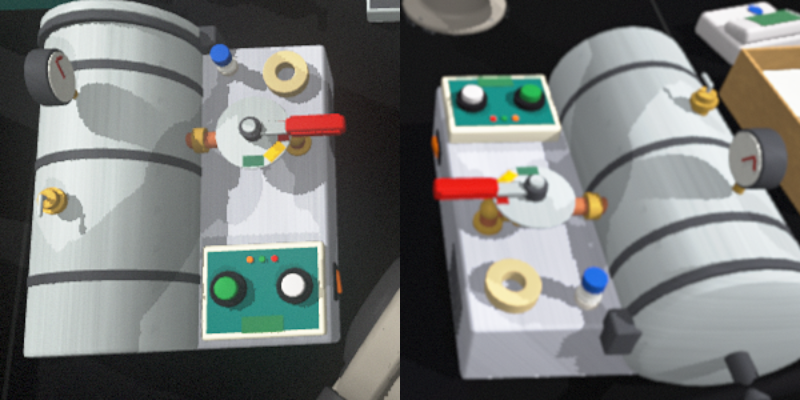

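The lever points straight away from the drum over the red mark, the buttons are up, and the tape and vial stand where they were.

```bash
python3 -c "
from cell import workorder
print(workorder.hand_in())"
```

```text
the job is handed in; nothing more can be done
None
```

The job is handed in: the vent lever was pushed to the fast-exhaust stop, then the green button was pressed fully down and released; the start button was left alone and no loose item was touched.

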